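# Present the long sample tube to the desk reader

## Task

Pick the one long sample tube out of the blue tray and present it in the air to the desk reader: its middle 60 mm straight out from the middle of the black glass, the tube parallel to the slope of the glass and running straight up it (not across), cap at the upper end. Touch neither reader nor glass, and leave the other things in the tray and on the table where they are. Finish while holding the tube still there in the gripper; do not put it down or let it go.

Things in the scene. Friction and masses are not known exactly. Their poses are not given: they have to be found in the camera images.
- long_tube: The long sample tube, 120 mm long, 20-45 g, lying with its axis level 11 mm above the tray floor. White round body 16 mm in diameter (90 mm of it bare: grip here), red hexagonal cap 22 mm long and 22 mm across flats at one end, white hexagonal foot 8 mm long and 22 mm across flats at the other; the flats keep it from rolling. Origin: on the axis at half length; x along the tube towards the cap.
- long_tube_cap (a point): Centre of the outer end face of the long tube's cap, 60 mm from the tube's origin along its x axis.
- tray: Fixed open blue plastic tray, 290 x 290 mm outside and 35 mm high, walls and floor 5 mm thick. Origin: centre of the underside, on the table; x and y along its sides, z up. The tubes and pot lie singly in its four quarters, which one where varies.
- reader: Fixed desk reader, grey stand 150 x 150 mm with a white sloped head on top that carries the black glass; its highest edge is about 132 mm above the table. The slope rises away from the robot. Origin: centre of the underside, on the table; z up, x horizontally towards the high side.
- window: The reader's black glass, 120 x 120 mm in a thin aluminium frame, sloped 30 degrees from level, its middle 95 mm above the table. Origin: middle of the glass's outer surface. Its x axis runs up the slope, y across it, z straight out of the glass (up and towards the robot).
- short_tube_a: Short sample tube, 80 mm long, otherwise shaped like the long one, lying in the tray; to be left alone. Origin: on the axis at half length; x towards its cap.
- short_tube_b: The second short sample tube, the same as the first, to be left alone.
- pot: Round specimen pot with lid, 36 mm in diameter and 45 mm high, standing in the tray; to be left alone. Origin: centre of its underside.
- gel_bottle: White bottle, 64 mm in diameter and 160 mm high, standing on the table; to be left alone. Origin: centre of its underside.
- glove_box: Cardboard glove box, 90 x 200 x 70 mm, on the table beyond the work; to be left alone. Origin: centre of its underside.
- label_roll: Roll of blank labels, 90 mm in diameter and 50 mm high with a 40 mm hole, lying flat on the table; to be left alone. Origin: centre of its underside.
Mind the look-alikes: they are no part of the job. What is shaped like the long_tube but orange, pink or purple is not meant.

How it is judged:
On the way:
1. the long tube is in the fingers, lifted clear of the tray (height (world z) of long_tube above 0.07 m and contact force between the fingers and long_tube above 0.5 N and contact force between long_tube and tray below 0.05 N), for 0.2 s.
At the end, for the whole second after the job is handed in: Held still in the fingers in free air, the long tube's middle is 45 to 75 mm out from the glass, within 20 mm of its middle along the slope and 15 mm across, its axis within 0.18 rad of straight up the slope, cap uppermost; all other things are within 30 mm of where they started (x of long_tube in the frame of window between -0.02 and 0.02 m and y of long_tube in the frame of window between -0.015 and 0.015 m and z of long_tube in the frame of window between 0.045 and 0.075 m and angle between the x axis of long_tube and the x axis of window, either way round below 0.18 rad and x of long_tube_cap in the frame of window above 0.03 m and contact force between the fingers and long_tube above 0.5 N and linear speed of long_tube below 0.02 m/s and angular speed of long_tube below 0.2 rad/s and contact force between long_tube and reader below 0.05 N and contact force between long_tube and tray below 0.05 N and distance of each of short_tube_a, short_tube_b, pot, gel_bottle, glove_box, label_roll from where it was at the start of the episode below 0.03 m); the arm keeps its last pose, push and grip.
It fails at once if the reader or its glass is touched (contact force between reader and anything else above 0.5 N).
It fails at once if another thing in the tray or on the table is displaced by more than 30 mm (distance of any of short_tube_a, short_tube_b, pot, gel_bottle, glove_box, label_roll from where it was at the start of the episode above 0.03 m).
It also fails if it takes over 35 s, if anything falls off the work surface, if the arm or the gripper's body presses on something with over 40 N, if the wrist force passes 120 N, or if a joint passes its speed limit or range.

## Robot

A 6-joint arm with a two-finger parallel gripper is mounted at the origin on the work surface. World frame = base frame: x ahead of the robot, y to its left, z up, the work surface at z = 0. Lengths are in m, angles in rad, forces in N, time in s.
With the tool pointing down it reaches from about 0.425 to 0.95 m from the base axis. Payload 3.5 kg.
Tool frame: the origin (TCP) lies at the very end of the fingers, on their centre line; the grasp point (between the pads) lies 19 mm behind it (ctrl.pinch_z is the distance from the TCP to the grasp point, in m); z points along the fingers, y is the line along which they close (so a half turn about z gives the same grasp; the last joint's range is limited). The gripper opens to 85 mm and grips with 20 to 120 N. Pads are 22 mm wide; open, the fingers measure 114 mm over their backs; the gripper's body (76 mm by 85 mm) begins 54 mm behind the grasp point. The pads swing forward as they close: fully open they stand 13 mm farther back than shut.
Start: joints at [1.057, 0.286, 1.577, -0, 1.279, -0.15], TCP at [0.24, 0.631, 0.231] pointing down, gripper open.
Joint ranges: [-2.77, 2.77], [-0.9, 2.22], [0.21, 2.48], [-1.53, 4.67], [0.24, 2.81], [-2.84, 2.84]. Speed limits (rad/s): [2.79, 2.79, 3.14, 3.14, 3.14, 3.14].

## Interface

Orientations are given as a unit quaternion [x, y, z, w].
In Python, from plant import ctrl gives the robot as it stands. The module is installed in compiled form; this text tells all that it offers.
- The arm moves only by the shell command python3 -m crank 'ROWS' [OPENING] [FORCE]. ROWS is JSON, a list of rows, each a list of 6 numbers: the shift along the tool's x, y, z in cm, then the turn, a rotation vector about the tool's x, y, z in rad. In form: [[tx, ty, tz, rx, ry, rz], ...]. A call has 1 to 10 rows; each row is the pose to reach, as a shift and turn from the pose commanded when the call began, along the tool's axes at that moment; what a row does not reach only later rows make up. A row lasts 1/10 s, in which the tool goes at most 50 mm and 8.59 degrees, less where a joint would pass 70% of its speed; a pose out of reach is approached as far as the arm can. A call with a gripper value outside its range is refused whole. OPENING is the opening, from 0 (shut) to 1 (fully open), set as the call begins (- or left out, the last holds). The fingers move at their own pace and stop on an object; FORCE is the grip in N (left out, the last holds). Time passes only in rows, so rows that repeat a pose let the fingers close. It gives the time, the measured TCP pose, the force, the opening and the grip force at its end, in the units of the state.
- ctrl.get_state(): the state, without advancing time (a new reading comes with each control period).
- ctrl.read_camera(name): name is "side" or "top"; returns (picture, depth): 400x640x3 uint8, blue, green, red; 400x640 float32, m along the optical axis (not along the pixel's ray), 0 where there is no reading.
- ctrl.camera_info(name): a dict with "K" (3x3 intrinsics, pixels), "origin" and "orientation" of the camera in the world. Camera axes: x right, y down, z forward; pixel columns grow to the right and rows downward; lengths in m; the calibration is good to about 2 mm. A picture is of the moment at which its call begins. camera_info takes no time and is no camera call.
- ctrl.sign_off(): hands the job in; it is judged then, once.
The state is a dict: "time": time; "qpos": joint angles; "dq": joint speeds; "joint_efforts": joint torques, N m; "eef_pos": TCP position; "tcp_rot": TCP orientation; "contact_force": force on the tool from outside, world axes, zero at the start; "wrist_torque": the same for the moment, N m; "opening": opening from 0.0 (shut) to 1.0 (fully open); "finger_force": force on a finger pad.
Only numpy, scipy, OpenCV 4.12 (cv2) and the standard library are available. Lean on these libraries where they do the work, as an engineer would, in place of code of your own. Each camera call takes 0.05 s, during which the arm holds its last target. There are 200 camera calls.

## Working session

There is one attempt and no reset: what is moved stays moved. The work goes in short steps, Python scripts to look and compute and a shell command to move; the robot and the scene stay as the last step left them, time stands still between calls to the robot, and variables do not carry over. Pictures are saved under pics/ and viewed, at most 10 in all, crops included, and the job is handed in when it is done.

```bash
mkdir -p pics
python3 - <<'E'
from plant import ctrl
import cv2,numpy as np
for n in("top","side"):
    p,d=ctrl.read_camera(n); cv2.imwrite(f"pics/{n}0.png",p); np.save(n+"_d",d)
    i=ctrl.camera_info(n); print(n,i)
s=ctrl.get_state();print(s['eef_pos'],s['tcp_rot'],s['time'])
E
```

```text
top {'K': array([[398.39886362,   0.        , 324.5172774 ],
       [  0.        , 398.39886362, 195.08256618],
       [  0.        ,   0.        ,   1.        ]]), 'origin': array([ 0.43676671, -0.01087412,  1.56939955]), 'orientation': array([ 0.71274068, -0.70026101,  0.0239394 , -0.03259061])}
side {'K': array([[512.27033026,   0.        , 320.30663954],
       [  0.        , 512.27033026, 202.50965218],
       [  0.        ,   0.        ,   1.        ]]), 'origin': array([-0.11208732, -0.97541982,  1.17412122]), 'orientation': array([ 0.87777627, -0.26720496,  0.11872555, -0.37949252])}
[0.23985125 0.63028618 0.23004168] [ 1.80911520e-01  9.83498750e-01 -1.04715240e-03 -3.66391532e-04] 0.1
```

View pics/top0.png

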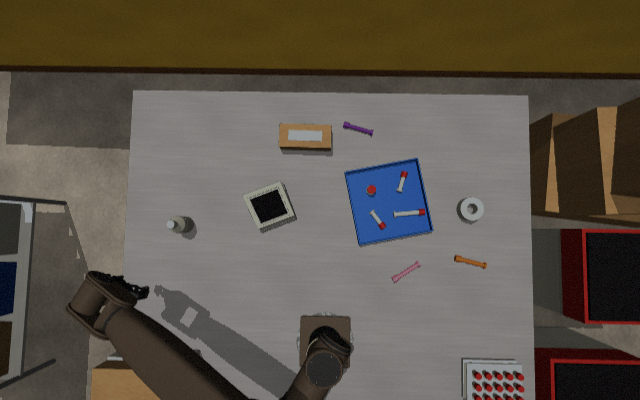

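View pics/side0.png

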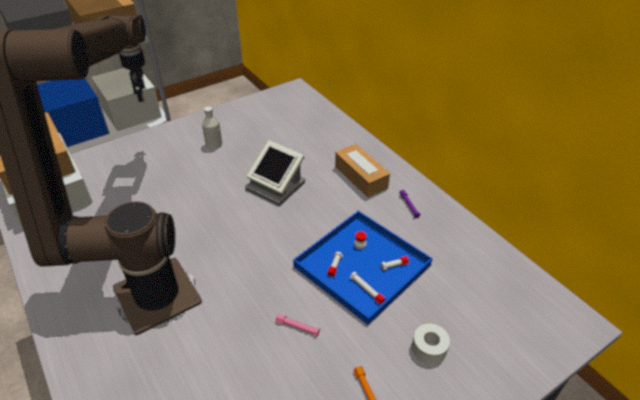

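The top view shows:
- **Long tube candidate:** white with a red cap, centred near (409,212).
- **Short tubes:** (377,219) and (402,182).
- **Pot:** (371,189).
- **Look-alikes:** orange (470,262), pink (406,272) and purple (358,129).
- **Reader:** (269,205).

I choose the one at (409,212). In the side view it lies near (367,288).

```bash
cat > h.py <<'E'
from plant import ctrl
import cv2,numpy as np
from scipy.spatial.transform import Rotation as R
def cam(n):
    i=ctrl.camera_info(n); return i["K"],np.array(i["origin"]),R.from_quat(i["orientation"]).as_matrix()
def ray(n,uv):
    K,o,M=cam(n); return o,M@np.linalg.solve(K,[uv[0],uv[1],1.])
def onplane(n,uv,z):
    o,r=ray(n,uv); return o+r*(z-o[2])/r[2]
def tri(a,b):
    A=[];B=[]
    for n,uv in(("top",a),("side",b)):
        o,r=ray(n,uv); r=r/np.linalg.norm(r);P=np.eye(3)-np.outer(r,r);A.append(P);B.append(P@o)
    return np.linalg.lstsq(np.vstack(A),np.hstack(B),rcond=None)[0]
def proj(n,p):
    K,o,M=cam(n); q=K@(M.T@(np.array(p)-o)); return q[:2]/q[2]
E
python3 - <<'E'
from h import *
for n,(x0,y0,x1,y1) in {"top":(340,150,440,250),"side":(290,205,440,325)}.items():
    p=cv2.imread(f"pics/{n}0.png"); c=p[y0:y1,x0:x1]
    h=cv2.cvtColor(c,cv2.COLOR_BGR2HSV)
    b,g,r=[c[...,k].astype(int) for k in range(3)]
    red=((r>110)&(r-g>60)&(r-b>50)).astype(np.uint8); blue=((b-r>50)).astype(np.uint8)
    white=((r>110)&(abs(r-b)<70)&(abs(r-g)<40)).astype(np.uint8)
    hull=cv2.convexHull(cv2.findNonZero(blue)); inside=cv2.erode(cv2.fillConvexPoly(np.zeros_like(blue),hull,1),np.ones((9,9)))
    for nm,m in(("red",red&inside),("tube",(red|white)&inside)):
        k,l,st,ce=cv2.connectedComponentsWithStats(m)
        for j in range(1,k):
            if st[j,4]<12: continue
            uv=ce[j]+[x0,y0]; print(n,nm,uv.round(1),st[j,4],cv2.minAreaRect(cv2.findNonZero((l==j).astype(np.uint8)))[1],onplane(n,uv,.016).round(4))
    # glass
    a=(235,175,305,235) if n=="top" else (240,135,315,195)
    c=p[a[1]:a[3],a[0]:a[2]]; m=(c.max(2)<45).astype(np.uint8)
    k,l,st,ce=cv2.connectedComponentsWithStats(m); j=1+st[1:,4].argmax()
    q=cv2.boxPoints(cv2.minAreaRect(cv2.findNonZero((l==j).astype(np.uint8))))
    hl=cv2.convexHull(cv2.findNonZero((l==j).astype(np.uint8))); q=cv2.approxPolyN(hl,4).reshape(-1,2)
    print(n,"glass",st[j,4],(ce[j]+a[:2]).round(1),(q+a[:2]).tolist())
p=cv2.imread("pics/top0.png");s=cv2.imread("pics/side0.png")
f=lambda c:cv2.resize(c,(400,400),interpolation=cv2.INTER_CUBIC)
cv2.imwrite("pics/crop1.png",np.hstack([np.vstack([f(p[150:250,340:440])[:300*2]]),f(p[165:245,230:310])]))
E
```

```text
top red [404.1 173.9] 18 (3.1622774600982666, 4.743415832519531) [ 0.6498 -0.3012  0.016 ]
top red [371.3 189.2] 51 (7.0, 7.0) [ 0.5873 -0.1733  0.016 ]
top red [421.9 211.3] 23 (4.0, 5.0) [ 0.5045 -0.3705  0.016 ]
top red [381.9 224.9] 18 (4.949747085571289, 2.8284268379211426) [ 0.4489 -0.2155  0.016 ]
top tube [401.7 181.2] 71 (4.119628429412842, 19.525909423828125) [ 0.6206 -0.2918  0.016 ]
top tube [371.3 189.2] 51 (7.0, 7.0) [ 0.5873 -0.1733  0.016 ]
top tube [408.9 212.6] 112 (4.184565544128418, 30.355249404907227) [ 0.4983 -0.3199  0.016 ]
top tube [377.  218.7] 70 (20.213886260986328, 3.763223171234131) [ 0.4726 -0.1966  0.016 ]
top glass 708 [268.5 205.8] [[261, 222], [250, 200], [277, 189], [287, 212]]
side red [360.6 235.5] 68 (7.0, 9.0) [ 0.6047 -0.1474  0.016 ]
side red [404.2 259.9] 41 (6.0, 6.0) [ 0.6522 -0.2975  0.016 ]
side red [332.  269.5] 44 (7.0, 6.0) [ 0.4537 -0.2089  0.016 ]
side red [378.9 297.7] 56 (7.77817440032959, 7.071067810058594) [ 0.5042 -0.3629  0.016 ]
side tube [360.5 235.4] 69 (7.0, 9.0) [ 0.6047 -0.1471  0.016 ]
side tube [360.4 243.8] 47 (5.0, 10.0) [ 0.5832 -0.1746  0.016 ]
side tube [335.  262.1] 140 (7.214738368988037, 22.732152938842773) [ 0.4769 -0.191   0.016 ]
side tube [394.8 262.2] 153 (7.533001899719238, 26.925392150878906) [ 0.6231 -0.289   0.016 ]
side tube [367.  286.9] 243 (40.48204803466797, 7.125823974609375) [ 0.4996 -0.3152  0.016 ]
side glass 699 [273.7 164.7] [[278, 182], [255, 172], [270, 148], [292, 157]]
```

View pics/crop1.png

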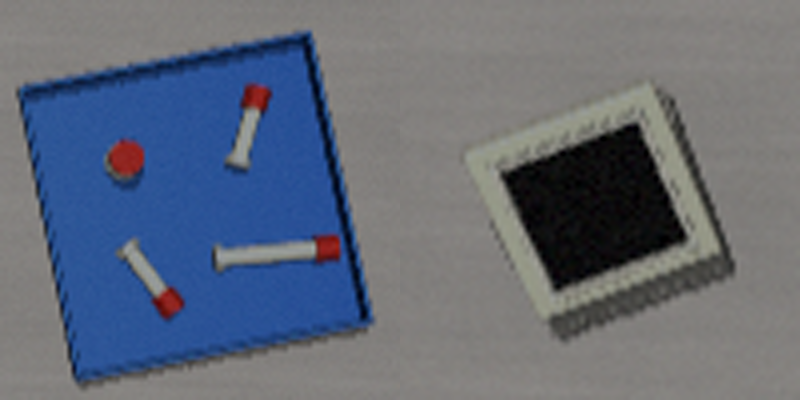

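The crop confirms it. The tube at full-image (409,212) is the longest, with a white body and red cap, about 30 px against 20 px for the short ones. Its cap points right (−y). The glass corners are clear in both views.

```bash
cat > m.py <<'E'
from h import *
T=np.array([[250,200],[277,189],[287,212],[261,222]],float) # TL,TR,BR,BL
S=np.array([[278,182],[255,172],[270,148],[292,157]],float)
for k in range(4):
    for Sx in (np.roll(S,k,0),):
        P=[tri(a,b) for a,b in zip(T,Sx)]
        e=[np.linalg.norm(proj("top",p)-a)+np.linalg.norm(proj("side",p)-b) for p,a,b in zip(P,T,Sx)]
        print(k,np.round(e,1));
        if max(e)<9: print(np.round(P,4), np.mean(P,0).round(4))
zz=[.125,.125,.065,.065]
for n,c in(("top",T+.0),):
    Q=np.array([onplane(n,a,z) for a,z in zip(c,zz)]); print("planes",Q.round(4),Q.mean(0).round(4))
    u=(Q[0]+Q[1]-Q[2]-Q[3]);v=Q[0]+Q[3]-Q[1]-Q[2]
    print("yaw",np.degrees(np.arctan2(u[1],u[0])),np.degrees(np.arctan2(v[1],v[0]))-90,[np.linalg.norm(Q[i]-Q[i-1]).round(3) for i in range(4)])
print("centers",onplane("top",[268.5,205.8],.095),onplane("side",[273.7,164.7],.095),tri([268.5,205.8],[273.7,164.7]))
print("tube tri",tri([408.9,212.6],[367,286.9]))
for n,(a,b) in {"top":((340,150,440,250),(408.9,212.6)),"side":((290,205,440,325),(367,286.9))}.items():
    p=cv2.imread(f"pics/{n}0.png")[a[1]:a[3],a[0]:a[2]].astype(int)
    B,G,Rr=[p[...,k] for k in range(3)]
    m=(((Rr>110)&(Rr-G>60)&(Rr-B>50))|((Rr>110)&(abs(Rr-B)<70)&(abs(Rr-G)<40))).astype(np.uint8)
    k,l,st,ce=cv2.connectedComponentsWithStats(m); j=l[int(b[1]-a[1]),int(b[0]-a[0])]
    pts=np.array([onplane(n,uv+np.array(a[:2]),.016) for uv in cv2.findNonZero((l==j).astype(np.uint8)).reshape(-1,2)])[:,:2]
    w,V=np.linalg.eigh(np.cov(pts.T)); d=V[:,1]*-np.sign(V[1,1]); t=(pts-pts.mean(0))@d
    print(n,"axis deg",np.degrees(np.arctan2(d[1],d[0])),"extent",np.ptp(t),"mid",pts.mean(0)+d*(t.max()+t.min())/2)
E
python3 m.py
```

```text
0 [ 7.9 38.2  7.3 36.4]
1 [22.2 16.7 22.2 15.4]
2 [1.3 2.2 0.9 0.7]
[[0.5323 0.2798 0.1148]
 [0.5684 0.1836 0.1235]
 [0.4888 0.1488 0.0771]
 [0.4522 0.2451 0.0696]] [0.5104 0.2143 0.0962]
3 [13.7 22.9 13.2 22.3]
planes [[0.5297 0.2789 0.125 ]
 [0.5716 0.1815 0.125 ]
 [0.4906 0.1493 0.065 ]
 [0.4511 0.2466 0.065 ]] [0.5108 0.2141 0.095 ]
yaw 22.0292013030981 22.68960190321502 [np.float64(0.104), np.float64(0.106), np.float64(0.106), np.float64(0.105)]
centers [0.51129491 0.21539059 0.095     ] [0.51059986 0.21534132 0.095     ] [0.51105843 0.21558881 0.09463874]
tube tri [ 0.49752597 -0.31857673  0.02127884]
top axis deg -83.34057965341978 extent 0.11805216681258572 mid [ 0.49840957 -0.32050799]
side axis deg -84.43894131797234 extent 0.12477738851631465 mid [ 0.49936756 -0.31293569]
```

The geometry checks out: the glass middle's height triangulates to 0.095 m as given, and the tube measures about 120 mm long. Next I plan the approach.

```bash
cat >> h.py <<'E'
def frame(x,z):
    x=np.array(x,float);z=np.array(z,float);z/=np.linalg.norm(z);x-=z*(x@z);x/=np.linalg.norm(x)
    return R.from_matrix(np.c_[x,np.cross(z,x),z])
def down(deg): a=np.radians(deg); return frame([np.cos(a),np.sin(a),0],[0,0,-1])
def row(p1,r1,p0=None,r0=None):
    if p0 is None:
        s=ctrl.get_state();p0=s['eef_pos'];r0=R.from_quat(s['tcp_rot'])
    d=r0.inv().apply(np.array(p1)-p0)*100; w=(r0.inv()*r1).as_rotvec()
    print(np.r_[d,w].round(3).tolist(),"rows>=",max(np.linalg.norm(d)/5,np.degrees(np.linalg.norm(w))/8.59).round(1))
E
python3 - <<'E'
from h import *
row([.50,.15,.28],down(120))
row([.499,-.318,.13],down(96),[.50,.15,.28],down(120))
E
```

```text
[-41.401, -35.638, -4.932, -0.002, 0.0, 0.683] rows>= 11.0
[-40.48, -23.487, 15.0, 0.0, 0.0, 0.419] rows>= 9.8
```

```bash
python3 -m crank '[[-41.4,-35.6,-4.9,0,0,0.683],[-41.4,-35.6,-4.9,0,0,0.683],[-41.4,-35.6,-4.9,0,0,0.683],[-41.4,-35.6,-4.9,0,0,0.683],[-41.4,-35.6,-4.9,0,0,0.683],[-41.4,-35.6,-4.9,0,0,0.683],[-41.4,-35.6,-4.9,0,0,0.683],[-41.4,-35.6,-4.9,0,0,0.683],[-41.4,-35.6,-4.9,0,0,0.683],[-41.4,-35.6,-4.9,0,0,0.683]]' 0.6 60
python3 - <<'E'
from h import *
row([.499,-.318,.13],down(96))
E
```

```text
time: 1.1
eef_pos: [0.4778, 0.1911, 0.2758]
tcp_rot: [0.5, 0.866, -0.0, -0.0]
contact_force: [1.0, 0.3, -0.3]
opening: 0.598
finger_force: 0.0
[-45.144, -23.632, 14.583, -0.0, -0.0, 0.419] rows>= 10.6
```

```bash
python3 -m crank '[[-42,-23.5,10,0,0,0.419],[-42,-23.5,10,0,0,0.419],[-42,-23.5,10,0,0,0.419],[-42,-23.5,10,0,0,0.419],[-42,-23.5,10,0,0,0.419],[-42,-23.5,10,0,0,0.419],[-42,-23.5,10,0,0,0.419],[-42,-23.5,10,0,0,0.419],[-42,-23.5,10,0,0,0.419],[-42,-23.5,10,0,0,0.419]]'
python3 -m crank '[[0,0,0,0,0,0],[0,0,0,0,0,0],[0,0,0,0,0,0]]'
python3 - <<'E'
from h import *
row([.499,-.318,.09],down(96))
for n in("top","side"):
    p,d=ctrl.read_camera(n); cv2.imwrite(f"pics/{n}1.png",p)
t=cv2.imread("pics/top1.png")[140:260,330:450];s=cv2.imread("pics/side1.png")[200:320,300:420]
cv2.imwrite("pics/c2.png",np.hstack([cv2.resize(t,(400,400)),cv2.resize(s,(400,400))]))
E
```

```text
time: 2.1
eef_pos: [0.4834, -0.2905, 0.1749]
tcp_rot: [0.67, 0.743, -0.0, -0.0]
contact_force: [0.5, 0.7, 0.5]
opening: 0.601
finger_force: 0.0
time: 2.4
eef_pos: [0.4841, -0.2872, 0.1759]
tcp_rot: [0.669, 0.743, 0.0, -0.0]
contact_force: [0.2, 0.5, 0.4]
opening: 0.601
finger_force: 0.0
[-3.231, 1.156, 8.585, -0.0, -0.001, 0.001] rows>= 1.8
```

View pics/c2.png

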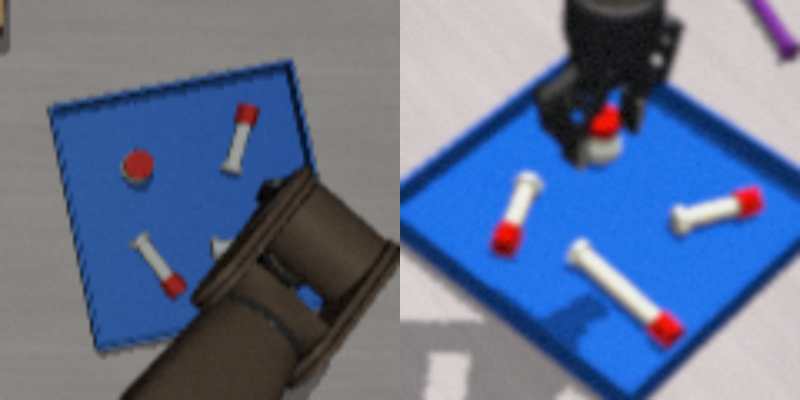

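The side crop shows the long tube clear below the gripper, cap at lower right, with nothing else near the fingers' path. Now I centre over it and go down.

```bash
python3 -m crank '[[-3.2,1.2,4,0,0,0],[-3.2,1.2,8,0,0,0],[-3.2,1.2,11,0,0,0],[-3.2,1.2,13,0,0,0],[-3.2,1.2,14,0,0,0],[-3.2,1.2,14,0,0,0],[-3.2,1.2,14,0,0,0]]'
python3 - <<'E'
from h import *
row([.499,-.318,.008],down(96))
p,d=ctrl.read_camera("side"); cv2.imwrite("pics/side2.png",p); cv2.imwrite("pics/c3.png",cv2.resize(p[230:330,310:430],(720,600),interpolation=2))
E
```

```text
time: 3.2
eef_pos: [0.5004, -0.3189, 0.0374]
tcp_rot: [0.669, 0.744, -0.0, 0.001]
contact_force: [0.2, -0.0, -0.1]
opening: 0.604
finger_force: 0.0
[0.109, -0.135, 2.942, 0.001, 0.002, 0.001] rows>= 0.6
```

View pics/c3.png

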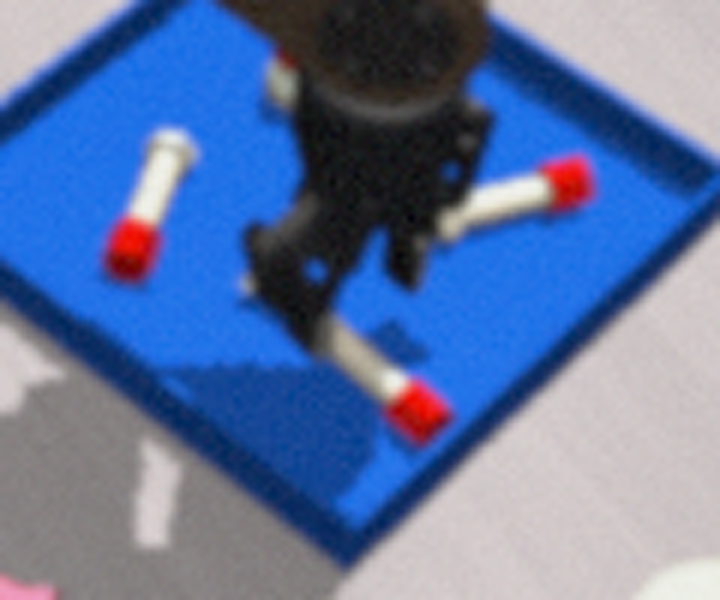

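The fingers straddle the tube, with the cap and part of the body sticking out towards the lower right. I go down the rest and close.

```bash
python3 -m crank '[[0.1,-0.1,1.5,0,0,0],[0.1,-0.1,2.5,0,0,0],[0.1,-0.1,2.9,0,0,0],[0.1,-0.1,2.9,0,0,0],[0.1,-0.1,2.9,0,0,0]]'
python3 -m crank '[[0,0,0,0,0,0],[0,0,0,0,0,0],[0,0,0,0,0,0],[0,0,0,0,0,0],[0,0,0,0,0,0],[0,0,0,0,0,0],[0,0,0,0,0,0],[0,0,0,0,0,0],[0,0,0,0,0,0],[0,0,0,0,0,0]]' 0 60
python3 -m crank '[[0,0,-1,0,0,0],[0,0,-3,0,0,0],[0,0,-6,0,0,0],[0,0,-10,0,0,0],[0,0,-14,0,0,0],[0,0,-18,0,0,0],[0,0,-22,0,0,0],[0,0,-22,0,0,0],[0,0,-22,0,0,0]]'
```

```text
time: 3.75
eef_pos: [0.4983, -0.3179, 0.0068]
tcp_rot: [0.669, 0.743, -0.0, -0.0]
contact_force: [-0.1, -0.4, 0.6]
opening: 0.599
finger_force: 0.0
time: 4.75
eef_pos: [0.4988, -0.3183, 0.0076]
tcp_rot: [0.669, 0.743, -0.0, 0.001]
contact_force: [-0.5, 0.5, 4.7]
opening: 0.162
finger_force: 59.0
time: 5.65
eef_pos: [0.4984, -0.3179, 0.2281]
tcp_rot: [0.669, 0.743, -0.0, 0.001]
contact_force: [-0.7, -0.1, -1.3]
opening: 0.163
finger_force: 58.7
```

Gripped (opening 0.16 ≈ 14–16 mm, 59 N) and lifted. Now the transfer to a stand-off 140 mm out from the glass.

```bash
cat >> h.py <<'E'
M=np.array([.511,.215,.095]);psi=np.radians(22.4);c,s_=np.cos(psi),np.sin(psi)
wx=np.array([c*3**.5/2,s_*3**.5/2,.5]);wn=np.array([-c/2,-s_/2,3**.5/2]);RG=frame(-wx,-wn)
E
python3 - <<'E'
from h import *
s=ctrl.get_state(); p1=np.array([.50,0,.30])
row(p1,down(150))
row(M+wn*.14,RG,p1,down(150)); print(M+wn*.14, s['qpos'])
E
```

```text
[31.593, 3.497, -7.229, 0.0, 0.002, -0.942] rows>= 6.5
[14.068, 13.624, 8.376, -0.239, -0.486, -0.893] rows>= 7.0
[0.44628178 0.18832507 0.21624356] [-7.39292768e-01  1.05312499e-01  1.79258702e+00 -3.23040698e-05
  1.24190578e+00 -8.44324173e-01]
```

```bash
python3 -m crank '[[31.6,3.5,-7.2,0,0,-0.942],[31.6,3.5,-7.2,0,0,-0.942],[31.6,3.5,-7.2,0,0,-0.942],[31.6,3.5,-7.2,0,0,-0.942],[31.6,3.5,-7.2,0,0,-0.942],[31.6,3.5,-7.2,0,0,-0.942],[31.6,3.5,-7.2,0,0,-0.942],[31.6,3.5,-7.2,0,0,-0.942],[31.6,3.5,-7.2,0,0,-0.942],[31.6,3.5,-7.2,0,0,-0.942]]'
python3 - <<'E'
from h import *
row(M+wn*.14,RG)
E
```

```text
time: 6.65
eef_pos: [0.4995, -0.0008, 0.2972]
tcp_rot: [0.26, 0.966, -0.0, -0.002]
contact_force: [0.0, -0.2, 0.4]
opening: 0.159
finger_force: 58.7
[14.061, 13.709, 8.113, -0.24, -0.49, -0.895] rows>= 7.0
```

```bash
python3 -m crank '[[14.1,13.7,8.1,-0.24,-0.49,-0.895],[14.1,13.7,8.1,-0.24,-0.49,-0.895],[14.1,13.7,8.1,-0.24,-0.49,-0.895],[14.1,13.7,8.1,-0.24,-0.49,-0.895],[14.1,13.7,8.1,-0.24,-0.49,-0.895],[14.1,13.7,8.1,-0.24,-0.49,-0.895],[14.1,13.7,8.1,-0.24,-0.49,-0.895],[14.1,13.7,8.1,-0.24,-0.49,-0.895],[14.1,13.7,8.1,-0.24,-0.49,-0.895],[14.1,13.7,8.1,-0.24,-0.49,-0.895]]'
python3 - <<'E'
from h import *
row(M+wn*.14,RG)
row(M+wn*.051,RG)
for n in("top","side"):
    p,d=ctrl.read_camera(n); cv2.imwrite(f"pics/{n}4.png",p)
t=cv2.imread("pics/top4.png")[145:245,220:320];s=cv2.imread("pics/side4.png")[90:210,215:335]
cv2.imwrite("pics/c4.png",np.hstack([cv2.resize(t,(400,400)),cv2.resize(s,(400,400))]))
E
```

```text
time: 7.65
eef_pos: [0.4472, 0.1886, 0.2183]
tcp_rot: [-0.187, 0.947, 0.05, 0.255]
contact_force: [0.4, -0.3, 0.5]
opening: 0.162
finger_force: 58.8
[0.188, 0.014, 0.134, -0.002, 0.003, -0.001] rows>= 0.0
[0.214, 0.029, 9.034, -0.002, 0.003, -0.001] rows>= 1.8
```

View pics/c4.png

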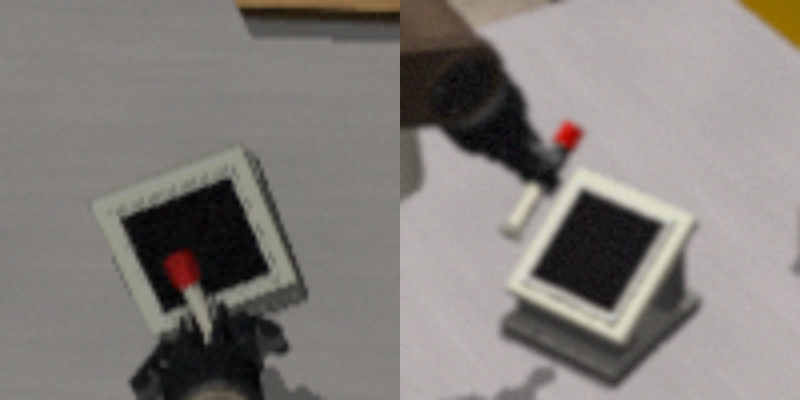

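Both views show the tube held by its middle, parallel to the glass, cap up the slope. The red cap is at crop (182,268) in top and (569,136) in side. I compare the cap with its expected position.

Run:
```python
from h import *
s=ctrl.get_state(); t=s['eef_pos'];r=R.from_quat(s['tcp_rot']).as_matrix()
T=t-r[:,2]*.0085; cap=T-r[:,0]*.049; foot=T+r[:,0]*.056
uv={}
for n,(x0,y0,x1,y1) in {"top":(220,145,320,245),"side":(215,90,335,210)}.items():
    c=cv2.imread(f"pics/{n}4.png")[y0:y1,x0:x1].astype(int);m=((c[...,2]>100)&(c[...,2]-c[...,1]>60)&(c[...,2]-c[...,0]>50)).astype(np.uint8)
    k,l,st,ce=cv2.connectedComponentsWithStats(m);j=1+st[1:,4].argmax();uv[n]=ce[j]+[x0,y0]
    print(n,uv[n].round(1),st[j,4],"exp",proj(n,cap).round(1),"foot exp",proj(n,foot).round(1))
C=tri(uv["top"],uv["side"]);d=C-cap
print("cap meas-exp in window axes mm",(1000*np.array([d@wx,d@np.cross(wn,wx),d@wn])).round(1))
```

```text
top [264.8 212.3] 33 exp [264.7 212.1] foot exp [276.5 237.3]
side [265.1 129.9] 50 exp [264.9 130.7] foot exp [247.7 159.3]
cap meas-exp in window axes mm [ 1.3 -1.   3.9]
```

The cap agrees to within 4 mm, and the foot lands where predicted (crop ≈509,231). I go in along the glass normal.

```bash
python3 -m crank '[[0.1,0,2,0,0,0],[0.2,0,4,0,0,0],[0.2,0,6,0,0,0],[0.2,0,7.5,0,0,0],[0.2,0,8.5,0,0,0],[0.2,0,8.9,0,0,0],[0.2,0,8.9,0,0,0],[0.2,0,8.9,0,0,0],[0.2,0,8.9,0,0,0],[0.2,0,8.9,0,0,0]]'
python3 - <<'E'
from h import *
s=ctrl.get_state(); t=s['eef_pos'];r=R.from_quat(s['tcp_rot']).as_matrix()
T=t-r[:,2]*.0085-M; print("mid in window",(T@wx).round(4),(T@np.cross(wn,wx)).round(4),(T@wn).round(4),"angle",np.arccos(-r[:,0]@wx),s['finger_force'],abs(s['dq']).max() if hasattr(s['dq'],'max') else s['dq'])
for n in("top","side"):
    p,d=ctrl.read_camera(n); cv2.imwrite(f"pics/{n}5.png",p)
t=cv2.imread("pics/top5.png")[145:245,220:320];s=cv2.imread("pics/side5.png")[90:210,215:335]
cv2.imwrite("pics/c5.png",np.hstack([cv2.resize(t,(400,400)),cv2.resize(s,(400,400))]))
E
```

```text
time: 8.75
eef_pos: [0.4865, 0.2056, 0.1409]
tcp_rot: [-0.189, 0.947, 0.05, 0.256]
contact_force: [-0.4, -0.1, -1.2]
opening: 0.162
finger_force: 58.8
mid in window 0.0002 0.0006 0.0614 angle 0.005390455532484398 58.77436637878418 0.00258562310355843
```

View pics/c5.png

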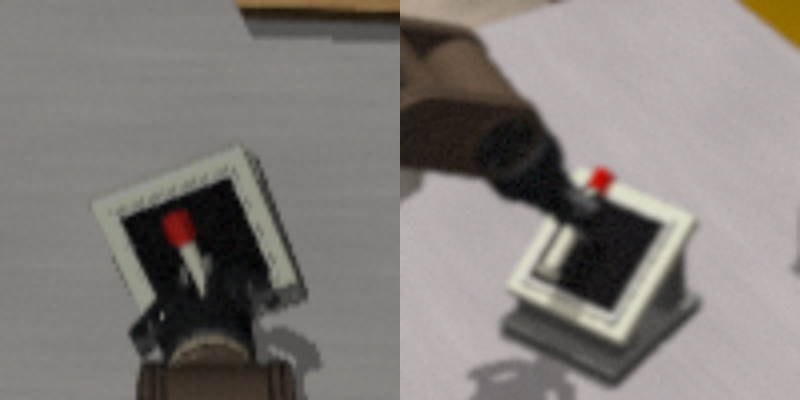

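The tube is held over the glass, cap (top crop 178,228) up the slope and clear of the frame. The numbers put it within tolerance, so I hand in.

```bash
python3 -c "
from plant import ctrl
print(ctrl.sign_off())"
```

```text
the job is handed in; nothing more can be done
None
```

The long tube is held still about 61 mm out from the middle of the glass, running straight up the slope with its cap uppermost; I handed the job in at about 9 s, but the sign-off gave no verdict.

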